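# Release the ratchet pawl and crank the griddle hood down

### The job

The hood of the electric griddle stands cranked up on its lift: close it. Ease the crank forward (hood slightly up) until the holding pawl comes out of the ratchet wheel without being forced, throw the pawl right over so that it stays back, then turn the crank backwards to lower the hood until you feel its rubber-lipped rim sit surely on the plate, without jamming it down. Work by the crank handle and the pawl's knob only, never by the hood, and leave the other things where they stand.

Things in the scene. Friction and masses are not known exactly. Their poses are not given: they have to be found in the camera images.
- lift: Fixed crank lift: grey gear case 265 wide, 166 mm high. Origin on the cart top under the crank axle, in the ratchet wheel's plane; x out of its front (crank side, away from the robot), y along the front to the crank handle, z up. The case is at x -71 to -12, y -218 to +48 mm, the hood's post at y -175. The griddle (436 x 296 mm) is centred at y -460 on screw feet: plate 68 to 78 mm above the cart.
- crank: Dark ratchet wheel, 88 mm over its 10 saw teeth, with crank arm. Origin on the axle in the wheel's plane, 130 mm up; x along the axle out of the front, y along the arm, level (2 degrees) at the start. Turning about +x (handle rises) is BACKWARDS and lowers the hood 30 mm per rad; handle down is forward, hood up. A friction brake holds it where it is left. Stops: 0.75 rad forward, 1.75 back.
- crank_handle (a point): Centre of the black handle: a round grip that revolves freely on its pin, 22 mm in diameter, along the lift's x (42 to 98 mm before the wheel), 90 mm from the axle. Grip it from above, fingers either side along the lift's y; the tool may stay upright as it goes round. It takes about 8 N to wind forward, 2 N to wind back with the hood hanging.
- pawl: Steel pawl. Origin on its pivot, 48 mm to the -y side of the axle, 88 mm above it; engaged its axes are the lift's. Lifting turns it about +x, knob up and over to -y; past 1.75 rad it falls on to its stop at 2.1 rad and stays by its weight. Its nose is drawn under a tooth atop the wheel: it comes out only with the wheel 0.13 to 0.55 rad forward of level (teeth 0.63 rad apart).
- pawl_knob (a point): Centre of the pawl's revolving steel knob: 13 mm in diameter, along the lift's x (4 to 34 mm before the wheel), 45 mm from the pivot: at the start 45 mm to its +y side, 6 above; thrown back 28 mm to its -y side, 35 above. Grip it from above as the handle. Free, the pawl lifts with 1 N; if it resists it is caught: over 12 N between pawl and wheel, by prising or turning back on it, does damage.
- hood: Steel griddle hood, 400 x 260 x 90 mm, about 0.95 kg, on an arm from the toothed post; goes straight up and down with the crank. Origin: centre of its rim's underside, 104 mm above the cart with the crank level. The rim's soft rubber lip gives 1 mm per 10 N on the plate. It should bear on the plate with more than 3 N, never over 30 N; each newton more at the handle adds 3 N on the plate.
- spatula: Bystander: steel spatula with black handle, 300 mm, lying in front of the griddle.
- brush: Bystander: basting brush, 210 mm, lying in front of the lift.
- basket: Bystander: round white plastic tortilla basket, 180 mm wide, 75 mm high.
- bowl: Bystander: empty stoneware bowl, 140 mm wide, 65 mm high.
- salt: Bystander: salt jar, 56 mm wide, 75 mm high, standing in front of the gear case.
- mug: Bystander: mug, 80 mm wide, 90 mm high.

How it is judged:
On the way, in this order (a step that is already met when the one before it is completed fails the run):
1. the pawl is out of the wheel and thrown back past upright, the hood still up (y of pawl_knob in the frame of lift below -0.066 m and z of hood in the frame of lift above 0.09 m), for 0.2 s.
2. the hood has been cranked down and bears on the griddle plate (contact force between hood and anything else above 3 N and z of hood in the frame of lift below 0.08 m), for 0.2 s.
At the end, for the whole second after the job is handed in: The pawl rests thrown back past upright (its knob more than 18 mm to the -y side of its pivot), the hood is down and its rim bears on the griddle plate with more than 3 N, and the crank and pawl are at rest (all of step 2 and y of pawl_knob in the frame of lift below -0.066 m and angular speed of crank below 0.05 rad/s and angular speed of pawl below 0.1 rad/s); the robot touches nothing.
It fails at once if the pawl is prised out of the tooth or the wheel driven back against it (over 12 N between pawl and ratchet wheel) (contact force between pawl and crank above 12 N).
It fails at once if the hood is jammed or dropped on to the plate (over 30 N) (contact force between hood and anything else above 30 N).
It fails at once if the hood is pushed by the robot (over 2 N) instead of by the crank (contact force between any of the fingers, the arm and hood above 2 N).
It fails at once if a bystander is moved by more than 30 mm (distance of any of spatula, brush, basket, bowl, salt, mug from where it was at the start of the episode above 0.03 m).
It also fails if it takes over 61 s, if anything falls off the work surface, if the arm or the gripper's body presses on something with over 40 N, if the wrist force passes 120 N, or if a joint passes its speed limit or range.

### The arm

A 7-joint arm with a two-finger parallel gripper is mounted at the origin on the work surface. World frame = base frame: x ahead of the robot, y to its left, z up, the work surface at z = 0. Lengths are in m, angles in rad, forces in N, time in s.
With the tool pointing down it reaches from about 0.425 to 0.95 m from the base axis. Payload 16.7 kg.
Tool frame: the origin (TCP) lies on the centre line of the jaws, within the pads' length; the fingertips stand 17 mm ahead of it and the grasp point (between the pads) lies 2 mm behind it; z points along the fingers, y is the direction in which the jaws open and shut (so a half turn about z gives the same grasp; the last joint's range is limited). The gripper opens to 94 mm and grips with 3 to 60 N. Pads are 16 mm wide; open, the fingers measure 119 mm over their backs; the gripper's body (75 mm by 177 mm) begins 78 mm behind the grasp point.
Start: joints at [0.961, 0.426, 0.074, 1.606, -0.034, 1.111, -0.067], TCP at [0.3, -0.605, 0.222] pointing down, gripper open.
Joint ranges: [-2.85, 2.85], [-0.5, 2.14], [-1.23, 1.37], [0.21, 2.46], [-1.02, 4.16], [0.16, 2.05], [-2.73, 2.73]. Speed limits (rad/s): [1.89, 1.89, 2.39, 2.39, 3.01, 3.01, 3.01].

### API

Orientations are given as a unit quaternion [w, x, y, z].
In Python, from cell import ctrl gives the robot as it stands.
- The arm moves only by the shell command python3 -m handwheel 'ROWS' [OPENING]. ROWS is JSON, a list of rows, each an object with "dp": the shift along the world's x, y, z in mm, a list of three; "turn": the turn about the world's z in rad. In form: [{"dp": [dx, dy, dz], "turn": turn}, ...]. A call has 1 to 10 rows; each row shifts and turns the commanded pose from where the row before left it; what a row does not reach is not made up. A row lasts 1/8 s, in which the tool goes at most 62.5 mm and 10.7 degrees, less where a joint would pass 70% of its speed; a pose out of reach is approached as far as the arm can. A call is refused whole if a number of a shift passes 62.5 or a number of a turn 0.188, either way. A call with a gripper value outside its range is refused whole. OPENING is the opening, from 0 (shut) to 1 (fully open), set as the call begins (- or left out, the last holds). The fingers move at their own pace and stop on an object; the grip force is fixed at half the most. Time passes only in rows, so rows that do not move let the fingers close. It gives the time, the measured TCP pose, the force and the opening at its end, in the units of the state.
- ctrl.get_state(): the state, without advancing time (a new reading comes with each control period).
- ctrl.read_camera(name): name is "scene" or "side" or "wrist"; returns a dict with "image" (384x512x3 uint8, blue, green, red), "fov_y" (degrees; the focal length in pixels is half the picture's height over the tangent of half this angle, whatever the lens; pixels are square), "cx", "cy" (the principal point, pixels), "rvec" (rotation vector, rad) and "tvec" (3), from world to camera coordinates, as OpenCV has them. Camera axes: x right, y down, z forward; pixel columns grow to the right and rows downward; lengths in m; the calibration is good to about 2 mm. A picture is of the moment at which its call begins. There is no depth.
- ctrl.sign_off(): hands the job in, once; it reports no verdict.
The state is a dict: "time_s": time; "joint_pos": joint angles; "joint_vel": joint speeds; "joint_efforts": joint torques, N m; "tcp_pos": TCP position; "tool_rot": TCP orientation; "ft_force": force on the tool from outside, world axes, zero at the start; "torque": the same for the moment, N m; "gripper_width": finger opening in m.
Only numpy, scipy, OpenCV 4.12 (cv2) and the standard library are available. Lean on these libraries where they do the work, as an engineer would, in place of code of your own. Each camera call takes 0.05 s, during which the arm holds its last target. There are 200 camera calls.

## Working session

There is one attempt and no reset: what is moved stays moved. The work goes in short steps, Python scripts to look and compute and a shell command to move; the robot and the scene stay as the last step left them, time stands still between calls to the robot, and variables do not carry over. Pictures are saved under pics/ and viewed, about 8 in all and at most 12, crops included, and the job is handed in when it is done.

```bash
mkdir -p pics; cat > h.py <<'E'
import numpy as np, cv2
from cell import ctrl
def cam(n):
    c=ctrl.read_camera(n); im=c["image"]; f=im.shape[0]/2/np.tan(np.radians(c["fov_y"])/2)
    K=np.array([[f,0,c["cx"]],[0,f,c["cy"]],[0,0,1]]); R=cv2.Rodrigues(np.array(c["rvec"],float))[0]
    return im,K,R,np.array(c["tvec"],float).reshape(3)
def ray(K,R,t,u,v):
    d=R.T@np.linalg.solve(K,[u,v,1]); return -R.T@t, d/np.linalg.norm(d)
def onz(K,R,t,u,v,z):
    o,d=ray(K,R,t,u,v); return o+d*(z-o[2])/d[2]
def tri(rs):
    A=sum(np.eye(3)-np.outer(d,d) for o,d in rs); b=sum((np.eye(3)-np.outer(d,d))@o for o,d in rs)
    return np.linalg.solve(A,b)
def proj(K,R,t,p):
    q=K@(R@np.array(p)+t); return q[:2]/q[2]
E
python3 - <<'E'
from h import *
for n in ["scene","side"]:
    im,K,R,t=cam(n); cv2.imwrite(f"pics/{n}0.png",cv2.resize(im,(800,600),interpolation=cv2.INTER_CUBIC)); np.savez(n+"0.npz",im=im,K=K,R=R,t=t); print(n,K[0,0],-R.T@t,R[2])
s=ctrl.get_state(); print(s["time_s"],s["tcp_pos"],s["tool_rot"],s["gripper_width"],s["ft_force"])
E
```

```text
scene 348.77580224153405 [ 1.05843555 -0.53067695  0.67541567] [-0.56255034  0.61771635 -0.54951217]
side 413.33388534026506 [0.51000348 0.9551522  1.10497675] [ 0.0389284  -0.69289365 -0.71998817]
0.1 [ 0.29998068 -0.60426577  0.22185864] [-5.51142506e-04  9.73574457e-01  2.28369098e-01 -1.68414831e-04] 0.09381504138294822 [-0.14834017 -0.5010496   0.34896111]
```

View pics/scene0.png

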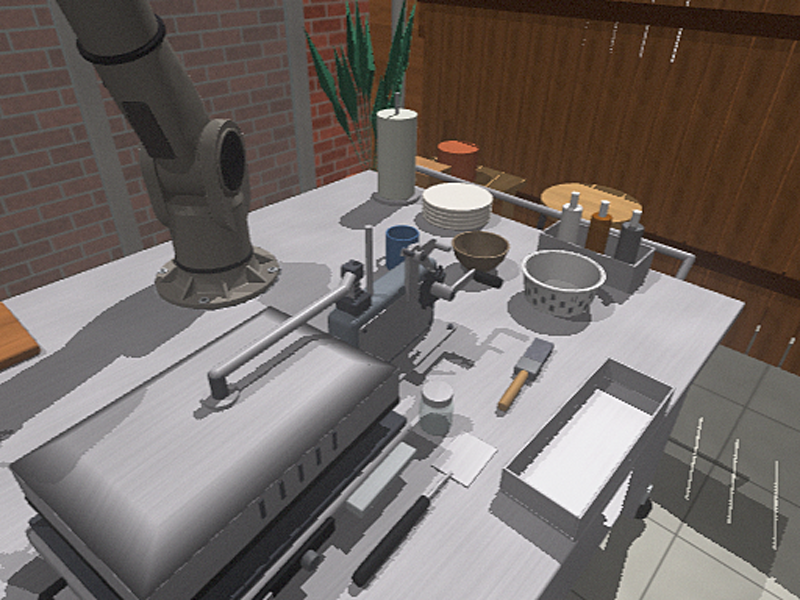

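View pics/side0.png

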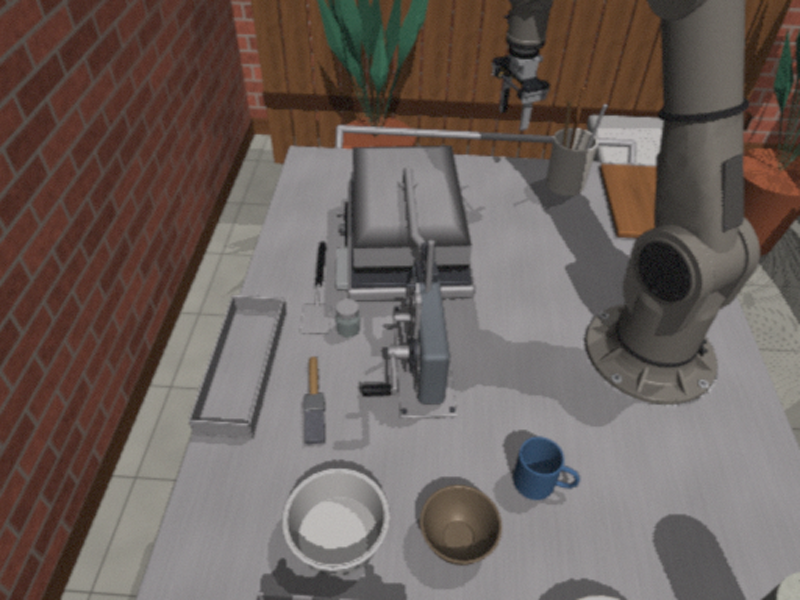

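The hood is at lower left in the scene view. The black handle is at about (487,279) in scene and (376,389) in side, and the pawl is near (430,250) and (402,316). I'll enlarge the lift in both views.

```bash
python3 - <<'E'
from h import *
a=np.load("scene0.npz"); b=np.load("side0.npz")
A=cv2.resize(a["im"][140:250,230:330],(400*1,440),interpolation=cv2.INTER_CUBIC)
B=cv2.resize(b["im"][165:275,215:315],(400,440),interpolation=cv2.INTER_CUBIC)
cv2.imwrite("pics/crop.png",np.hstack([A,B]))
for z in (0.13,):
  print(tri([ray(a["K"],a["R"],a["t"],487/1.5625,279/1.5625),ray(b["K"],b["R"],b["t"],376/1.5625,389/1.5625)]))
E
```

```text
[0.58558846 0.24408436 0.12761755]
```

View pics/crop.png

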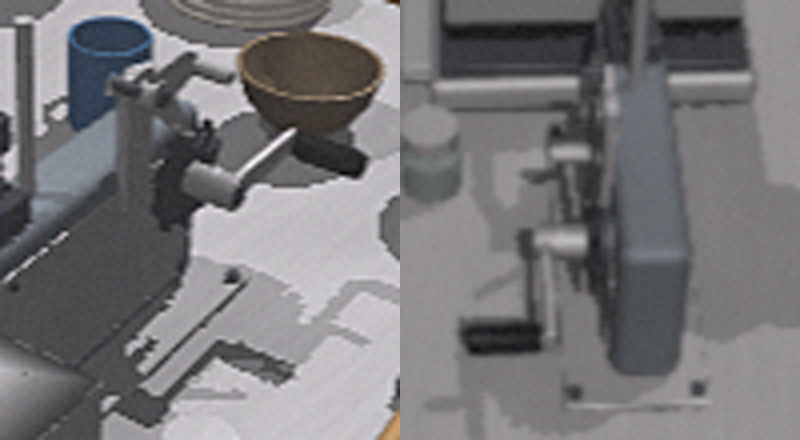

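The crop gives the handle axis from (300,145) to (355,168) in the left half and (60,335) to (140,333) in the right. The pawl knob is at (213,69) left and (170,152) right.

```bash
python3 - <<'E'
from h import *
a=np.load("scene0.npz"); b=np.load("side0.npz")
def P(sa,sb):
    r=[ray(a["K"],a["R"],a["t"],230+sa[0]/4,140+sa[1]/4),ray(b["K"],b["R"],b["t"],215+sb[0]/4,165+sb[1]/4)]
    p=tri(r); e=[np.linalg.norm(np.cross(p-o,d))*1e3 for o,d in r]; return p.round(4),np.round(e,1)
pts=dict(h_in=((300,147),(140,333)),h_out=((358,168),(60,335)),knob=((213,69),(170,152)),hub=((238,192),(140,238)))
for k,v in pts.items(): print(k,*P(*v))
# base plate front edge bolts on z~0.005, side view
for uv in ((174,393),(298,389)): print("bolt",onz(b["K"],b["R"],b["t"],215+uv[0]/4,165+uv[1]/4,0.006).round(4))
print("bolt scene",onz(a["K"],a["R"],a["t"],230+232/4,140+275/4,.006).round(4))
E
```

```text
h_in [0.5611 0.2401 0.1266] [2.8 2.8]
h_out [0.615  0.2447 0.1273] [1.5 1.5]
knob [0.5457 0.1477 0.2229] [1.3 1.3]
hub [0.568  0.1541 0.1299] [3.1 3.1]
bolt [0.5333 0.2064 0.006 ]
bolt [0.4351 0.1947 0.006 ]
bolt scene [0.5323 0.21   0.006 ]
```

```bash
python3 -m handwheel '[{"dp":[0,0,60],"turn":0},{"dp":[0,0,60],"turn":0},{"dp":[0,0,60],"turn":-0.03},{"dp":[20,56,0],"turn":-0.03},{"dp":[20,56,0],"turn":-0.03},{"dp":[20,56,0],"turn":-0.03},{"dp":[20,56,0],"turn":-0.03},{"dp":[20,56,0],"turn":-0.03},{"dp":[20,56,0],"turn":-0.03},{"dp":[20,56,0],"turn":-0.03}]' 0.6
python3 -m handwheel '[{"dp":[20,56,0],"turn":-0.03},{"dp":[20,56,0],"turn":-0.03},{"dp":[20,56,0],"turn":-0.03},{"dp":[20,56,0],"turn":-0.03},{"dp":[20,56,0],"turn":-0.01},{"dp":[20,56,0],"turn":0},{"dp":[20,56,0],"turn":0},{"dp":[16,65,0],"turn":0},{"dp":[0,0,0],"turn":0},{"dp":[0,0,0],"turn":0}]' || true
```

```text
time_s: 1.35
tcp_pos: [0.4403, -0.2106, 0.4024]
tool_rot: [0.0, 0.994, 0.11, -0.0]
ft_force: [1.4, 0.3, -0.5]
gripper_width: 0.0565out of range
```

```bash
python3 -m handwheel '[{"dp":[20,56,0],"turn":-0.03},{"dp":[20,56,0],"turn":-0.03},{"dp":[20,56,0],"turn":-0.03},{"dp":[20,56,0],"turn":-0.03},{"dp":[20,56,0],"turn":-0.01},{"dp":[20,56,0],"turn":0},{"dp":[18,56,0],"turn":0},{"dp":[18,56,-40],"turn":0},{"dp":[0,7,-50],"turn":0},{"dp":[0,0,0],"turn":0}]'
python3 - <<'E'
from h import *
im,K,R,t=cam("wrist"); cv2.imwrite("pics/w1.png",cv2.resize(im,(800,600),interpolation=cv2.INTER_CUBIC)); np.savez("w1.npz",im=im,K=K,R=R,t=t); print(-R.T@t,R[2], ctrl.get_state()["tcp_pos"])
E
```

```text
time_s: 2.6
tcp_pos: [0.5923, 0.2354, 0.3138]
tool_rot: [0.001, 0.999, 0.046, -0.003]
ft_force: [0.3, -0.1, 1.0]
gripper_width: 0.0562
[0.66365933 0.24191156 0.47602657] [-0.24886607 -0.02588867 -0.96819185] [0.59352005 0.23506287 0.31681304]
```

View pics/w1.png

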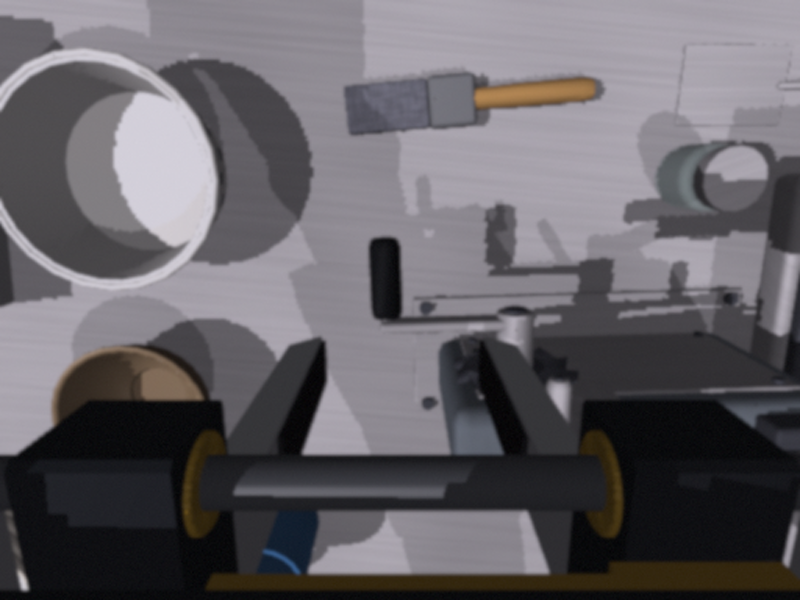

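The black handle shows clearly from (383,238) to (387,318), upright in the picture, so the yaw is right. I'll locate it and the pawl knob, which sits behind the right finger.

```bash
python3 - <<'E'
from h import *
b=np.load("w1.npz"); s=1.5625
q=[onz(b["K"],b["R"],b["t"],u/s,v/s,.13) for u,v in ((383,238),(387,318))]
print(q,(q[0]+q[1])/2, np.arctan2(*(q[0]-q[1])[1::-1]))
st=ctrl.get_state(); print(st["tcp_pos"],st["tool_rot"])
p=q[0]/2+q[1]/2; x=np.array([.996,.09,0]); g=p+.008*x; g[2]=.128-.002
print("move mm",(g-st["tcp_pos"])*1e3)
E
```

```text
[array([0.61264478, 0.24905856, 0.13      ]), array([0.55651212, 0.24156751, 0.13      ])] [0.58457845 0.24531303 0.13      ] 0.1326687979775927
[0.59352005 0.23506287 0.31681304] [ 4.63404402e-04  9.98967330e-01  4.54152791e-02 -1.22947495e-03]
move mm [  -0.97360537   10.97016165 -190.81303845]
```

```bash
python3 -m handwheel '[{"dp":[0,10,-40],"turn":0},{"dp":[0,0,-40],"turn":0},{"dp":[0,0,-30],"turn":0},{"dp":[0,0,0],"turn":0},{"dp":[0,0,0],"turn":0}]'
```

```text
time_s: 3.28
tcp_pos: [0.5952, 0.2456, 0.2102]
tool_rot: [-0.0, 0.999, 0.045, 0.001]
ft_force: [0.0, 0.2, 0.1]
gripper_width: 0.0563
```

```bash
python3 -m handwheel '[{"dp":[-2,0,-30],"turn":0},{"dp":[0,0,-30],"turn":0},{"dp":[0,0,-24],"turn":0},{"dp":[0,0,0],"turn":0},{"dp":[0,0,0],"turn":0}]' && python3 -m handwheel '[{"dp":[0,0,0],"turn":0},{"dp":[0,0,0],"turn":0},{"dp":[0,0,0],"turn":0},{"dp":[0,0,0],"turn":0}]' 0.1
python3 - <<'E'
from h import *
im,K,R,t=cam("side"); print(ctrl.get_state()["tcp_pos"],ctrl.get_state()["gripper_width"])
E
```

```text
time_s: 3.9
tcp_pos: [0.593, 0.246, 0.1255]
tool_rot: [-0.0, 0.999, 0.045, 0.001]
ft_force: [0.2, 0.4, 0.7]
gripper_width: 0.0559
time_s: 4.4
tcp_pos: [0.5921, 0.2469, 0.1237]
tool_rot: [-0.001, 0.999, 0.046, 0.0]
ft_force: [-0.7, 1.9, -1.9]
gripper_width: 0.0213
[0.59195405 0.24680709 0.1235809 ] 0.02126341502723997
```

```bash
python3 -m handwheel '[{"dp":[0,0,-4],"turn":0},{"dp":[0,0,-4],"turn":0},{"dp":[0,-0.5,-4],"turn":0},{"dp":[0,-0.5,-4],"turn":0},{"dp":[0,-1,-4],"turn":0},{"dp":[0,-1,-4],"turn":0},{"dp":[0,-1,-4],"turn":0},{"dp":[0,-1,-3],"turn":0},{"dp":[0,0,0],"turn":0},{"dp":[0,0,0],"turn":0}]'
python3 - <<'E'
from h import *
im,K,R,t=cam("side"); np.savez("side1.npz",im=im,K=K,R=R,t=t)
B=cv2.resize(im[165:275,215:315],(400,440),interpolation=cv2.INTER_CUBIC)
im,K,R,t=cam("scene"); np.savez("scene1.npz",im=im,K=K,R=R,t=t)
A=cv2.resize(im[140:250,230:330],(400,440),interpolation=cv2.INTER_CUBIC)
cv2.imwrite("pics/c2.png",np.hstack([A,B]))
E
```

```text
time_s: 5.7
tcp_pos: [0.5926, 0.241, 0.0927]
tool_rot: [-0.0, 0.999, 0.045, 0.001]
ft_force: [4.2, 3.3, 2.1]
gripper_width: 0.0213
```

View pics/c2.png

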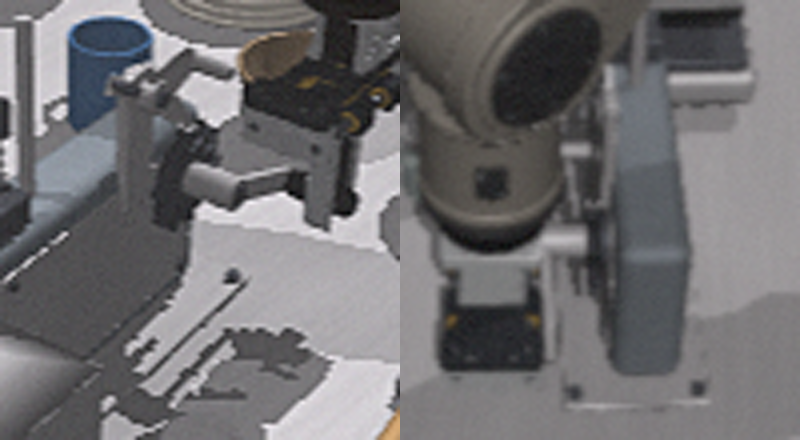

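The handle has gone down (crank arm sloping) and the wheel is about 0.35 rad forward. The knob is still at about (213,69) in the left half. I'll release the handle, rise, and move above the knob.

```bash
python3 -m handwheel '[{"dp":[0,0,0],"turn":0},{"dp":[0,0,0],"turn":0},{"dp":[0,0,0],"turn":0},{"dp":[0,0,50],"turn":0},{"dp":[0,0,60],"turn":0},{"dp":[0,0,60],"turn":0},{"dp":[0,0,50],"turn":0},{"dp":[0,0,20],"turn":0}]' 0.6 && python3 -m handwheel '[{"dp":[-21,-46,0],"turn":0},{"dp":[-21,-46,0],"turn":0},{"dp":[0,0,0],"turn":0},{"dp":[0,0,0],"turn":0},{"dp":[0,0,0],"turn":0}]' 0.4
python3 - <<'E'
from h import *
im,K,R,t=cam("wrist"); cv2.imwrite("pics/w2.png",cv2.resize(im,(800,600),interpolation=cv2.INTER_CUBIC)); np.savez("w2.npz",im=im,K=K,R=R,t=t); print(ctrl.get_state()["tcp_pos"])
E
```

```text
time_s: 6.8
tcp_pos: [0.5924, 0.2409, 0.3355]
tool_rot: [-0.001, 0.999, 0.045, 0.002]
ft_force: [-0.0, -0.8, 0.2]
gripper_width: 0.0567
time_s: 7.42
tcp_pos: [0.5499, 0.1497, 0.3319]
tool_rot: [-0.0, 0.999, 0.046, -0.0]
ft_force: [-0.2, -0.2, 0.8]
gripper_width: 0.0378
[0.54993836 0.14970616 0.33187525]
```

View pics/w2.png

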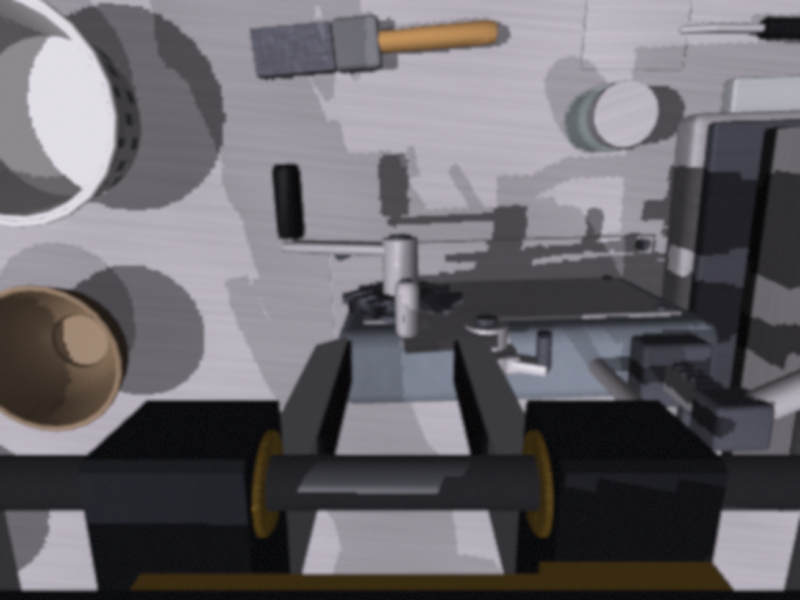

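The wrist view shows the steel pawl knob between the fingers, from (408,282) to (407,337), with its pivot at about (490,325).

```bash
python3 - <<'E'
from h import *
b=np.load("w2.npz"); s=1.5625; st=ctrl.get_state()
q=[onz(b["K"],b["R"],b["t"],u/s,v/s,.226) for u,v in ((408,283),(407,337),(490,325))]
print(np.round(q,4)); p=q[0]/2+q[1]/2; print(p, (p-st["tcp_pos"])*1e3)
a=np.load("scene1.npz")
for h in q: pass
print(tri([ray(b["K"],b["R"],b["t"],407.5/s,310/s),ray(a["K"],a["R"],a["t"],230+211/4,140+69/4)]))
E
```

```text
[[0.5594 0.1467 0.226 ]
 [0.529  0.1444 0.226 ]
 [0.5401 0.0998 0.226 ]]
[0.54421614 0.14555106 0.226     ] [  -5.72222567   -4.1550942  -105.8752504 ]
[0.54492004 0.14613792 0.22314703]
```

```bash
python3 -m handwheel '[{"dp":[-1.5,-3.5,-30],"turn":0},{"dp":[0,0,-30],"turn":0},{"dp":[0,0,-30],"turn":0},{"dp":[0,0,-20],"turn":0},{"dp":[0,0,0],"turn":0},{"dp":[0,0,0],"turn":0}]' && python3 -m handwheel '[{"dp":[0,0,0],"turn":0},{"dp":[0,0,0],"turn":0},{"dp":[0,0,0],"turn":0}]' 0.05
```

```text
time_s: 8.22
tcp_pos: [0.5488, 0.1458, 0.223]
tool_rot: [-0.0, 0.999, 0.046, 0.0]
ft_force: [-0.1, -0.2, 0.5]
gripper_width: 0.0376
time_s: 8.6
tcp_pos: [0.5487, 0.1464, 0.223]
tool_rot: [-0.001, 0.999, 0.046, 0.001]
ft_force: [0.2, 2.2, -0.6]
gripper_width: 0.0123
```

```bash
python3 -m handwheel '[{"dp":[0,-0.4,2.2],"turn":0},{"dp":[0,-0.4,2.2],"turn":0},{"dp":[0,0,0],"turn":0}]'
python3 - <<'E'
from h import *
a=np.load("scene0.npz")
for z in (.166,.2,.25,.3,.35): print(z,((proj(a["K"],a["R"],a["t"],[.501,-.03,z])-[0,0])*1.5625).round(0))
E
```

```text
time_s: 8.98
tcp_pos: [0.5488, 0.1449, 0.2273]
tool_rot: [-0.0, 0.999, 0.046, 0.001]
ft_force: [2.7, 5.9, 1.7]
gripper_width: 0.012
0.166 [352. 304.]
0.2 [351. 286.]
0.25 [350. 259.]
0.3 [349. 231.]
0.35 [347. 200.]
```

```bash
python3 -m handwheel '[{"dp":[0,-0.5,4.3],"turn":0},{"dp":[0.3,-1.5,4.3],"turn":0},{"dp":[0,0,0],"turn":0}]'
```

```text
time_s: 9.35
tcp_pos: [0.549, 0.1411, 0.2355]
tool_rot: [0.0, 0.999, 0.045, 0.0]
ft_force: [4.0, -3.0, -3.5]
gripper_width: 0.0123
```

```bash
python3 -m handwheel '[{"dp":[0.2,-2.3,3.9],"turn":0},{"dp":[0.2,-2.3,3.9],"turn":0},{"dp":[0.3,-3,3.4],"turn":0},{"dp":[0.3,-3,3.4],"turn":0},{"dp":[0,0,0],"turn":0}]'
```

```text
time_s: 9.98
tcp_pos: [0.55, 0.129, 0.2489]
tool_rot: [0.001, 0.999, 0.044, -0.0]
ft_force: [9.8, -8.3, -14.5]
gripper_width: 0.012
```

```bash
python3 -m handwheel '[{"dp":[0.3,-3.6,2.7],"turn":0},{"dp":[0.3,-3.7,2.7],"turn":0},{"dp":[0.3,-4.1,1.9],"turn":0},{"dp":[0.4,-4.1,1.9],"turn":0},{"dp":[0.4,-4.4,1.1],"turn":0},{"dp":[0.4,-4.4,1.1],"turn":0},{"dp":[0,0,0],"turn":0}]'
```

```text
time_s: 10.85
tcp_pos: [0.5516, 0.1059, 0.2588]
tool_rot: [0.0, 0.999, 0.045, -0.001]
ft_force: [15.4, 0.0, -32.5]
gripper_width: 0.012
```

```bash
python3 -m handwheel '[{"dp":[1,0,-2],"turn":0},{"dp":[0.5,0,-1],"turn":0},{"dp":[0,0,0],"turn":0}]'
```

```text
time_s: 11.22
tcp_pos: [0.5528, 0.1072, 0.2578]
tool_rot: [0.0, 0.999, 0.045, -0.001]
ft_force: [0.5, 0.1, -9.6]
gripper_width: 0.0123
```

```bash
python3 -m handwheel '[{"dp":[0.4,-4.5,-0.4],"turn":0},{"dp":[0.4,-4.5,-0.2],"turn":0},{"dp":[0.4,-4.5,-0.5],"turn":0},{"dp":[0.4,-4.5,-0.9],"turn":0},{"dp":[0,0,0],"turn":0}]'
```

```text
time_s: 11.85
tcp_pos: [0.5548, 0.0894, 0.256]
tool_rot: [-0.0, 0.999, 0.045, -0.0]
ft_force: [1.0, 4.1, -13.2]
gripper_width: 0.0122
```

```bash
python3 -m handwheel '[{"dp":[0.4,-4.3,-2.2],"turn":0},{"dp":[0.4,-4.2,-2.2],"turn":0},{"dp":[0.2,-2.5,-1.6],"turn":0},{"dp":[0,0,0],"turn":0}]'
```

```text
time_s: 12.35
tcp_pos: [0.5562, 0.0783, 0.2504]
tool_rot: [-0.0, 0.999, 0.045, 0.0]
ft_force: [2.3, 4.3, -6.1]
gripper_width: 0.0118
```

```bash
python3 -m handwheel '[{"dp":[0,0,0],"turn":0},{"dp":[0,0,0],"turn":0},{"dp":[0,0,0],"turn":0},{"dp":[0,0,25],"turn":0},{"dp":[0,0,60],"turn":0},{"dp":[0,0,0],"turn":0}]' 0.35 && python3 -m handwheel '[{"dp":[12,54,0],"turn":0},{"dp":[12,54,0],"turn":0},{"dp":[12,54,-20],"turn":0},{"dp":[0,0,-50],"turn":0},{"dp":[0,0,-50],"turn":0},{"dp":[0,0,0],"turn":0},{"dp":[0,0,0],"turn":0}]' 0.6
python3 - <<'E'
from h import *
im,K,R,t=cam("scene")
A=cv2.resize(im[130:250,190:340],(600,480),interpolation=cv2.INTER_CUBIC)
cv2.imwrite("pics/c3.png",A)
E
```

```text
time_s: 13.1
tcp_pos: [0.5576, 0.079, 0.3397]
tool_rot: [-0.0, 0.999, 0.045, 0.003]
ft_force: [0.3, -0.6, -0.3]
gripper_width: 0.0332
time_s: 13.98
tcp_pos: [0.5926, 0.2408, 0.2171]
tool_rot: [-0.0, 0.999, 0.045, 0.001]
ft_force: [1.5, -1.1, 0.8]
gripper_width: 0.056
```

View pics/c3.png

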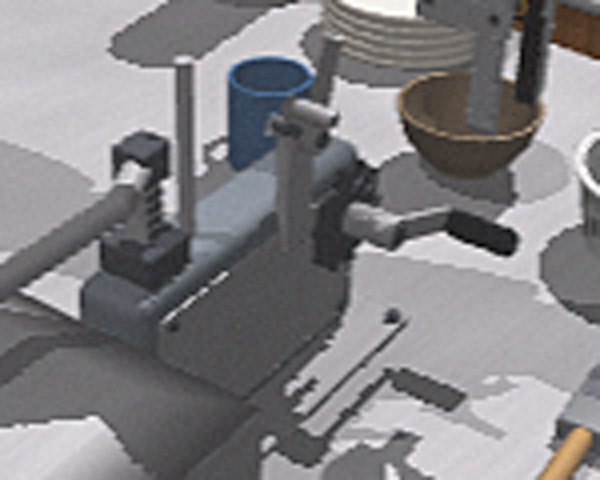

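The pawl is thrown back, with its knob now at about (320,112) beside its bracket, and the crank handle stands lowered at (485,232). Next I take hold of the handle.

```bash
python3 -m handwheel '[{"dp":[0,0,-45],"turn":0},{"dp":[0,0,-45],"turn":0},{"dp":[0,0,-32],"turn":0},{"dp":[0,0,0],"turn":0},{"dp":[0,0,0],"turn":0}]' && python3 -m handwheel '[{"dp":[0,0,0],"turn":0},{"dp":[0,0,0],"turn":0},{"dp":[0,0,0],"turn":0},{"dp":[0,0,0],"turn":0}]' 0.1
```

```text
time_s: 14.65
tcp_pos: [0.5932, 0.2411, 0.0958]
tool_rot: [-0.001, 0.999, 0.045, 0.001]
ft_force: [-0.2, 0.0, 0.7]
gripper_width: 0.0565
time_s: 15.15
tcp_pos: [0.5921, 0.241, 0.0936]
tool_rot: [-0.0, 0.999, 0.045, 0.0]
ft_force: [-1.3, 0.9, 0.2]
gripper_width: 0.0213
```

```bash
python3 -m handwheel '[{"dp":[-0.1,1.5,5],"turn":0},{"dp":[-0.1,1.5,5],"turn":0},{"dp":[-0.1,1.4,5],"turn":0},{"dp":[0,1.2,9],"turn":0},{"dp":[0,0.6,9],"turn":0},{"dp":[0,-0.6,9],"turn":0},{"dp":[0,-1.2,9],"turn":0},{"dp":[0,0,0],"turn":0}]'
```

```text
time_s: 16.15
tcp_pos: [0.5918, 0.2445, 0.1454]
tool_rot: [0.0, 0.999, 0.045, 0.0]
ft_force: [-5.0, 0.9, 8.8]
gripper_width: 0.0214
```

```bash
python3 -m handwheel '[{"dp":[0,0,0],"turn":0},{"dp":[0,0,0],"turn":0}]'; python3 -m handwheel '[{"dp":[0,-2.5,8.6],"turn":0},{"dp":[0.2,-2.8,8.5],"turn":0},{"dp":[0.4,-4,8],"turn":0},{"dp":[0,0,0],"turn":0},{"dp":[0,0,0],"turn":0}]'
```

```text
time_s: 16.4
tcp_pos: [0.5918, 0.2446, 0.145]
tool_rot: [0.0, 0.999, 0.045, 0.0]
ft_force: [-3.3, 0.5, 7.9]
gripper_width: 0.021
time_s: 17.02
tcp_pos: [0.5928, 0.235, 0.1702]
tool_rot: [0.0, 0.999, 0.045, 0.001]
ft_force: [0.8, -0.7, 8.3]
gripper_width: 0.0212
```

```bash
python3 -m handwheel '[{"dp":[0.2,-2,4],"turn":0},{"dp":[0.2,-2.3,3.8],"turn":0},{"dp":[0.2,-2.4,3.5],"turn":0},{"dp":[0.2,-2.6,3.4],"turn":0},{"dp":[0.2,-2.7,3.1],"turn":0},{"dp":[0,0,0],"turn":0},{"dp":[0,0,0],"turn":0}]'
```

```text
time_s: 17.9
tcp_pos: [0.5941, 0.2226, 0.1875]
tool_rot: [0.0, 0.999, 0.045, 0.001]
ft_force: [5.3, -1.3, 1.2]
gripper_width: 0.0212
```

```bash
python3 -m handwheel '[{"dp":[0.1,-0.7,0.7],"turn":0},{"dp":[0.1,-0.7,0.7],"turn":0},{"dp":[0.1,-0.7,0.7],"turn":0},{"dp":[0.1,-0.7,0.7],"turn":0},{"dp":[0.1,-0.7,0.7],"turn":0},{"dp":[0,0,0],"turn":0},{"dp":[0,0,0],"turn":0}]'; python3 -m handwheel '[{"dp":[0.1,-0.7,0.7],"turn":0},{"dp":[0.1,-0.7,0.6],"turn":0},{"dp":[0,0,0],"turn":0},{"dp":[0,0,0],"turn":0}]'
```

```text
time_s: 18.77
tcp_pos: [0.5944, 0.2194, 0.1907]
tool_rot: [0.0, 0.999, 0.045, 0.0]
ft_force: [6.2, 1.6, -2.9]
gripper_width: 0.0217
time_s: 19.27
tcp_pos: [0.5946, 0.2181, 0.192]
tool_rot: [0.0, 0.999, 0.045, 0.0]
ft_force: [6.0, 2.0, -2.4]
gripper_width: 0.0212
```

```bash
for i in 1; do :; done; python3 -m handwheel '[{"dp":[0.1,-0.7,0.6],"turn":0},{"dp":[0.1,-0.7,0.6],"turn":0},{"dp":[0,0,0],"turn":0},{"dp":[0,0,0],"turn":0}]'
```

```text
time_s: 19.77
tcp_pos: [0.5948, 0.2167, 0.1932]
tool_rot: [0.0, 0.999, 0.045, 0.001]
ft_force: [5.2, 2.1, -2.2]
gripper_width: 0.0216
```

```bash
python3 -m handwheel '[{"dp":[0.1,-0.7,0.6],"turn":0},{"dp":[0,0,0],"turn":0},{"dp":[0,0,0],"turn":0}]'
```

```text
time_s: 20.15
tcp_pos: [0.5949, 0.216, 0.1938]
tool_rot: [0.0, 0.999, 0.045, 0.0]
ft_force: [5.7, 1.0, -2.7]
gripper_width: 0.0213
```

```bash
python3 -m handwheel '[{"dp":[0.1,-0.7,0.6],"turn":0},{"dp":[0,0,0],"turn":0},{"dp":[0,0,0],"turn":0}]'
```

```text
time_s: 20.52
tcp_pos: [0.595, 0.2153, 0.1944]
tool_rot: [0.0, 0.999, 0.045, 0.0]
ft_force: [6.2, 1.6, -2.4]
gripper_width: 0.021
```

```bash
python3 -m handwheel '[{"dp":[0.1,-0.7,0.6],"turn":0},{"dp":[0,0,0],"turn":0},{"dp":[0,0,0],"turn":0}]'
```

```text
time_s: 20.9
tcp_pos: [0.595, 0.2146, 0.195]
tool_rot: [0.0, 0.999, 0.045, 0.0]
ft_force: [6.2, 1.4, -2.8]
gripper_width: 0.0212
```

```bash
python3 -m handwheel '[{"dp":[0.1,-0.7,0.6],"turn":0},{"dp":[0,0,0],"turn":0},{"dp":[0,0,0],"turn":0}]'
```

```text
time_s: 21.28
tcp_pos: [0.5951, 0.2139, 0.1956]
tool_rot: [0.0, 0.999, 0.045, 0.0]
ft_force: [6.1, 1.4, -3.8]
gripper_width: 0.0211
```

```bash
python3 -m handwheel '[{"dp":[0.1,-0.7,0.6],"turn":0},{"dp":[0,0,0],"turn":0},{"dp":[0,0,0],"turn":0}]'
```

```text
time_s: 21.65
tcp_pos: [0.5952, 0.2132, 0.1962]
tool_rot: [0.0, 0.999, 0.045, 0.0]
ft_force: [6.2, 1.7, -2.9]
gripper_width: 0.021
```

```bash
python3 -m handwheel '[{"dp":[0.1,-0.7,0.5],"turn":0},{"dp":[0,0,0],"turn":0},{"dp":[0,0,0],"turn":0}]'
```

```text
time_s: 22.02
tcp_pos: [0.5953, 0.2126, 0.1967]
tool_rot: [0.0, 0.999, 0.045, 0.0]
ft_force: [6.0, 1.4, -3.6]
gripper_width: 0.0212
```

```bash
python3 -m handwheel '[{"dp":[0.1,-0.7,0.5],"turn":0},{"dp":[0,0,0],"turn":0},{"dp":[0,0,0],"turn":0}]'
```

```text
time_s: 22.4
tcp_pos: [0.5954, 0.2119, 0.1972]
tool_rot: [0.0, 0.999, 0.045, 0.0]
ft_force: [5.5, 2.7, -3.3]
gripper_width: 0.0213
```

```bash
python3 -m handwheel '[{"dp":[0.1,-0.7,0.5],"turn":0},{"dp":[0,0,0],"turn":0},{"dp":[0,0,0],"turn":0}]'
```

```text
time_s: 22.78
tcp_pos: [0.5955, 0.2112, 0.1977]
tool_rot: [0.0, 0.999, 0.045, 0.0]
ft_force: [5.0, 1.5, -2.7]
gripper_width: 0.0216
```

```bash
python3 -m handwheel '[{"dp":[0.1,-0.7,0.5],"turn":0},{"dp":[0,0,0],"turn":0},{"dp":[0,0,0],"turn":0}]'
```

```text
time_s: 23.15
tcp_pos: [0.5956, 0.2105, 0.1982]
tool_rot: [0.0, 0.999, 0.045, 0.0]
ft_force: [5.7, 2.5, -2.2]
gripper_width: 0.0214
```

```bash
python3 -m handwheel '[{"dp":[0.1,-0.7,0.5],"turn":0},{"dp":[0,0,0],"turn":0},{"dp":[0,0,0],"turn":0}]'
```

```text
time_s: 23.52
tcp_pos: [0.5956, 0.2099, 0.1987]
tool_rot: [0.0, 0.999, 0.045, 0.0]
ft_force: [5.2, 2.3, -2.7]
gripper_width: 0.0214
```

```bash
python3 -m handwheel '[{"dp":[0.1,-0.7,0.5],"turn":0},{"dp":[0,0,0],"turn":0},{"dp":[0,0,0],"turn":0}]'
```

```text
time_s: 23.9
tcp_pos: [0.5957, 0.2092, 0.1992]
tool_rot: [0.0, 0.999, 0.045, 0.0]
ft_force: [6.4, 1.7, -2.2]
gripper_width: 0.0211
```

```bash
python3 -m handwheel '[{"dp":[0.1,-0.7,0.5],"turn":0},{"dp":[0,-0.7,0.5],"turn":0},{"dp":[0.1,-0.7,0.5],"turn":0},{"dp":[0,0,0],"turn":0},{"dp":[0,0,0],"turn":0}]'
```

```text
time_s: 24.52
tcp_pos: [0.596, 0.207, 0.2007]
tool_rot: [0.0, 0.999, 0.045, 0.0]
ft_force: [5.9, 2.2, -3.4]
gripper_width: 0.0212
```

```bash
python3 -m handwheel '[{"dp":[0.1,-0.8,0.5],"turn":0},{"dp":[0,-0.8,0.5],"turn":0},{"dp":[0,0,0],"turn":0},{"dp":[0,0,0],"turn":0}]'
```

```text
time_s: 25.02
tcp_pos: [0.5962, 0.2054, 0.2018]
tool_rot: [-0.0, 0.999, 0.045, 0.001]
ft_force: [6.1, 1.5, -2.1]
gripper_width: 0.021
```

```bash
python3 -m handwheel '[{"dp":[0.1,-0.8,0.5],"turn":0},{"dp":[0,-0.8,0.5],"turn":0},{"dp":[0.1,-0.8,0.5],"turn":0},{"dp":[0,0,0],"turn":0},{"dp":[0,0,0],"turn":0}]'
```

```text
time_s: 25.65
tcp_pos: [0.5965, 0.203, 0.2033]
tool_rot: [0.0, 0.999, 0.045, 0.001]
ft_force: [6.9, 1.5, -2.2]
gripper_width: 0.0213
```

```bash
python3 -m handwheel '[{"dp":[0.1,-0.8,0.4],"turn":0},{"dp":[0,-0.8,0.4],"turn":0},{"dp":[0,0,0],"turn":0},{"dp":[0,0,0],"turn":0}]'
```

```text
time_s: 26.15
tcp_pos: [0.5966, 0.2015, 0.2042]
tool_rot: [-0.0, 0.999, 0.045, 0.001]
ft_force: [7.0, 1.6, -2.3]
gripper_width: 0.0216
```

The force is still steady at about 3 N, with no contact felt. I'll check the hood and rim in one picture.

```bash
python3 - <<'E'
from h import *
im,K,R,t=cam("scene"); a=np.load("scene0.npz")["im"]
cv2.imwrite("pics/c4.png",np.vstack([cv2.resize(x[215:384,0:340],(680,296)) if 0 else cv2.resize(x[150:384,0:340],(430,296),interpolation=cv2.INTER_CUBIC) for x in (a,im)]))
E
```

```text
(no output)
```

View pics/c4.png

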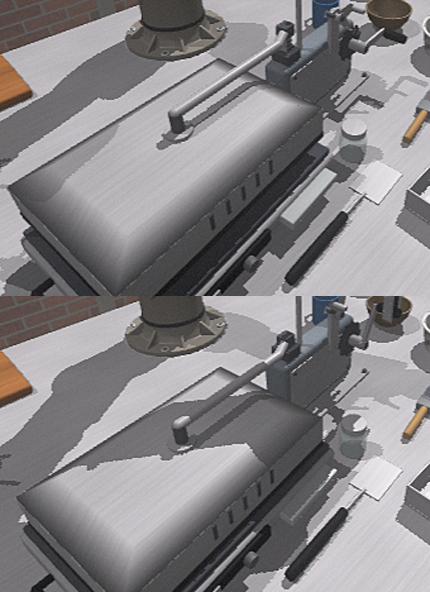

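The hood has come down well in the lower picture compared with the start. It is near the plate with a narrow dark gap left. I'll keep feeling downward.

```bash
python3 -m handwheel '[{"dp":[0.1,-0.8,0.4],"turn":0},{"dp":[0,-0.8,0.4],"turn":0},{"dp":[0.1,-0.8,0.4],"turn":0},{"dp":[0,0,0],"turn":0},{"dp":[0,0,0],"turn":0}]'
```

```text
time_s: 26.82
tcp_pos: [0.5969, 0.1991, 0.2054]
tool_rot: [-0.0, 0.999, 0.045, 0.001]
ft_force: [8.2, 2.5, -1.7]
gripper_width: 0.0211
```

```bash
python3 -m handwheel '[{"dp":[0.1,-0.8,0.4],"turn":0},{"dp":[0,-0.8,0.4],"turn":0},{"dp":[0,0,0],"turn":0},{"dp":[0,0,0],"turn":0}]'
```

```text
time_s: 27.32
tcp_pos: [0.5971, 0.1975, 0.2063]
tool_rot: [-0.0, 0.999, 0.045, 0.001]
ft_force: [7.2, 1.9, -3.0]
gripper_width: 0.021
```

```bash
python3 -m handwheel '[{"dp":[0.2,-0.8,0.4],"turn":0},{"dp":[0.2,-0.8,0.4],"turn":0},{"dp":[0.1,-0.8,0.3],"turn":0},{"dp":[0,0,0],"turn":0},{"dp":[0,0,0],"turn":0}]'
```

```text
time_s: 27.95
tcp_pos: [0.5974, 0.1955, 0.2073]
tool_rot: [-0.0, 0.999, 0.045, 0.001]
ft_force: [6.7, 3.8, -2.5]
gripper_width: 0.0214
```

```bash
python3 -m handwheel '[{"dp":[0.1,-0.8,0.4],"turn":0},{"dp":[0.1,-0.8,0.3],"turn":0},{"dp":[0,0,0],"turn":0},{"dp":[0,0,0],"turn":0}]'
```

```text
time_s: 28.45
tcp_pos: [0.5976, 0.1941, 0.208]
tool_rot: [-0.0, 0.999, 0.045, 0.001]
ft_force: [7.1, 5.4, -3.8]
gripper_width: 0.0213
```

Contact is now clear: the tangential force has risen from 3.0 to 4.5 and then 6.5 N. I'll make one small step more.

```bash
python3 -m handwheel '[{"dp":[0.1,-0.8,0.3],"turn":0},{"dp":[0,0,0],"turn":0},{"dp":[0,0,0],"turn":0}]'
```

```text
time_s: 28.82
tcp_pos: [0.5976, 0.1935, 0.2083]
tool_rot: [-0.001, 0.999, 0.045, 0.001]
ft_force: [7.5, 5.2, -4.4]
gripper_width: 0.0211
```

```bash
python3 -m handwheel '[{"dp":[0.1,-0.9,0.3],"turn":0},{"dp":[0,0,0],"turn":0},{"dp":[0,0,0],"turn":0}]'
```

```text
time_s: 29.2
tcp_pos: [0.5977, 0.1927, 0.2086]
tool_rot: [-0.001, 0.999, 0.045, 0.001]
ft_force: [6.8, 6.7, -4.9]
gripper_width: 0.0213
```

The force is 8.1 N against 3 N free, so about 15 N on the plate. Now release and withdraw.

```bash
python3 -m handwheel '[{"dp":[0,0,0],"turn":0},{"dp":[0,0,0],"turn":0},{"dp":[0,0,0],"turn":0},{"dp":[0,0,0],"turn":0},{"dp":[0,0,20],"turn":0},{"dp":[0,0,50],"turn":0},{"dp":[0,0,50],"turn":0},{"dp":[0,0,0],"turn":0},{"dp":[0,0,0],"turn":0}]' 0.5
python3 - <<'E'
from h import *
im,K,R,t=cam("scene"); np.savez("scene9.npz",im=im,K=K,R=R,t=t)
w,K,R,t=cam("wrist"); np.savez("w9.npz",im=w,K=K,R=R,t=t)
cv2.imwrite("pics/c5.png",np.hstack([cv2.resize(im[125:245,190:340],(400,320),interpolation=cv2.INTER_CUBIC),cv2.resize(w,(400,320))]))
E
```

```text
time_s: 30.32
tcp_pos: [0.5969, 0.1921, 0.3291]
tool_rot: [-0.0, 0.999, 0.045, 0.0]
ft_force: [-0.6, 0.2, -0.7]
gripper_width: 0.0469
```

View pics/c5.png

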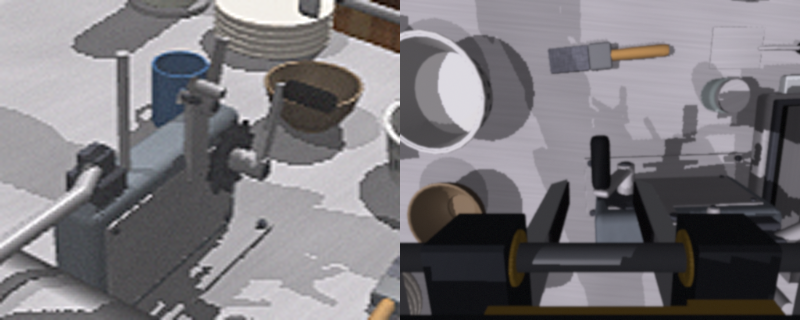

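The handle has stayed up where it was left, at (310,95) in the left picture and (600,160) in the right. I'll check where the thrown-back knob should appear.

```bash
python3 - <<'E'
from h import *
a=np.load("scene9.npz"); b=np.load("w9.npz")
def L(p): c,s=np.cos(.095),np.sin(.095); return np.array([.5262+c*p[0]-s*p[1],.148+s*p[0]+c*p[1],p[2]])
for n,p in dict(back=(.019,-.076,.253),back_in=(.004,-.076,.253),back_out=(.034,-.076,.253),eng=(.019,-.003,.224),pivot=(0.01,-.048,.218)).items():
    u=proj(a["K"],a["R"],a["t"],L(p)); w=proj(b["K"],b["R"],b["t"],L(p))
    print(n,((u-[190,125])*2.667).round(),(w*[400/512,320/384]+[400,0]).round())
u=np.array([600-400,162])*[512/400,384/320]; p=onz(b["K"],b["R"],b["t"],*u,.213); print("handle",p)
E
```

```text
back [207.  86.] [712. 223.]
back_in [194.  82.] [710. 238.]
back_out [219.  91.] [713. 209.]
eng [247.  85.] [636. 211.]
pivot [214. 104.] [674. 216.]
handle [0.59180857 0.19190829 0.213     ]
```

The knob is seen at about (208,93), against (207,86) expected for thrown back and (247,85) for engaged. The handle is at y 0.192, where it was let go. Handing in.

```bash
python3 -c "
from cell import ctrl
print(ctrl.get_state()['ft_force']); print(ctrl.sign_off())"
```

```text
[-0.90419549  1.0276772  -0.45315839]
the job is handed in; nothing more can be done
None
```

The hood is closed and the job is handed in at about 30 s; the hand-in gives no verdict.

- **Release and lowering:** I wound the crank about 0.35 rad forward and the pawl came out. I threw it back to about 2 rad and let go, then wound the crank back until I felt contact. That came at about 1.13 rad, with the rim about 70 mm up, so the plate sits lower than the 78 mm I first reckoned with.
- **Bearing force:** The force at the handle rose from a steady 3 N to about 8 N. That puts roughly 15 N on the plate. This is worked out from the handle force, not measured at the rim.
- **Last checks:** After I let go, the handle stayed where it was left (y 0.192 against 0.193 m). The knob appeared where a thrown-back pawl should be, and the gripper was clear and free of load. In the last pictures the things in view stood where they were; I did not measure this.
- **What disagreed:** My arc for the pawl ran about 3 mm too high, so at mid-throw I pulled on the knob with up to about 36 N. The pawl was by then about 1.3 rad up and clear of the wheel, so this should have gone into its pivot. I corrected it before finishing the throw.

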